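# Set the twist-lock hold-down of a specimen holder

### The job

Secure the specimen in the holder: twist the plunger's wing handle anticlockwise to unlock it, slide the plunger down into the well until its sprung foot presses lightly on the specimen hidden inside (about half of the foot's spring travel, felt as roughly 4 N; never hard), and twist the handle fully back clockwise so that the plunger stays locked there. Then let go, and leave the other things on the bench where they are.

Things in the scene. Friction and masses are not known exactly. Their poses are not given: they have to be found in the camera images.
- holder: Fixed specimen holder, 135 x 96 mm dark steel base plate 8 mm thick. Origin: on the bench under the plunger's vertical axis; z up. Its +x side carries a grey column (26 x 34 mm, top 141 mm above the bench, its middle 66 mm from the axis) whose arm holds a steel guide barrel (42 mm outside diameter, 99 to 145 mm above the bench). Below the barrel, on the same axis, stands an opaque aluminium well, 52 mm outside and 38 mm inside diameter. Position and yaw vary
- well_rim (a point): Centre of the open mouth of the well, 56 mm above the bench. The specimen (a 30 mm disc) lies inside on packing of unknown height: its top is 7 to 31 mm below this rim and can only be felt
- wing (a point): Middle of the plunger's wing handle, on the plunger axis. The wing is an aluminium bar 54 mm long (along this frame's x), 13 mm thick (its y; grip it across this) and 26 mm tall, so its top is 13 mm above this point, and a 34 mm diameter flange begins 13 mm below it. With the plunger fully up this point is 237 mm above the bench. It moves with the plunger and turns with it
- extension (a joint): How far the plunger (26 mm steel rod through the barrel) is slid down from its uppermost position, m, 0 to 0.058. Unlocked, an inner spring lifts it with about 3.5 N when fully up, growing by 0.03 N per mm slid down, so it rises if let go
- twist (a joint): Turn of the plunger, rad, seen from above: 0 is locked (firm stop; the wing then lies along the holder's x), positive is anticlockwise, 1.05 is the stop fully unlocked. From about 0.35 down to 0 the lock bites: the turn stiffens to about 0.3 N m, and the plunger then resists sliding with about 20 N. Beyond 0.5 it slides freely. It starts locked, slid down 0 to 8 mm
- foot: Round foot at the plunger's lower end, 22 mm diameter. Origin: centre of its underside, 171 mm below the wing's middle when unpressed. It is sprung: 1 N per mm, bottoms after 8 mm (8 N)
- test_block: Bystander: steel disc 64 mm diameter, 15 mm high, origin at its underside
- ring_sleeve: Bystander: flanged steel ring 50 mm diameter, 14 mm high, origin at its underside
- tin: Bystander: round parts tin 64 mm diameter, 22 mm high, origin at its underside

How it is judged:
By the outcome, as a careful person would: the job done as asked, in the order asked, and still so for the second after the job is handed in, with the robot touching nothing.
It also fails if it takes over 64 s, if anything falls off the work surface, if the arm or the gripper's body presses on something with over 40 N, if the wrist force passes 120 N, or if a joint passes its speed limit or range.

### The arm

A 7-joint arm with a two-finger parallel gripper is mounted at the origin on a cart in front of the work surface, level with it; the furniture and walls round the work are solid. World frame = base frame: x ahead of the robot, y to its left, z up, the work surface at z = 0. Lengths are in m, angles in rad, forces in N, time in s.
With the tool pointing down it reaches from about 0.425 to 0.95 m from the base axis. Payload 4.7 kg.
Tool frame: the origin (TCP) lies on the centre line of the jaws, within the pads' length; the fingertips stand 8 mm ahead of it and the grasp point (between the pads) lies 11 mm behind it; x points along the fingers, y is the direction in which the jaws open and shut, and the axes are right-handed (so a half turn about x gives the same grasp; the last joint's range is limited). The gripper opens to 87 mm and grips with 3 to 60 N. Pads are 19 mm wide; open, the fingers measure 117 mm over their backs; the gripper's body (75 mm by 190 mm) begins 51 mm behind the grasp point.
Start: joints at [1.091, 0.469, -0.049, 1.532, 0.024, 1.141, -0.082], TCP at [0.294, -0.608, 0.231] pointing down, gripper open.
Joint ranges: [-2.59, 2.59], [-0.33, 1.99], [-1.39, 1.29], [0.1, 2.45], [-1.04, 4.18], [0.21, 1.99], [-2.66, 2.66]. Speed limits (rad/s): [2.57, 2.57, 3.14, 3.14, 3.14, 3.14, 3.14].

### API

Orientations are given as [roll, pitch, yaw] about the fixed x, y, z axes, in that order (R = Rz(yaw) Ry(pitch) Rx(roll)).
In Python, from bench import get_obs, get_image, camera_info, bot gives the robot as it stands. The module is installed in compiled form; this text tells all that it offers.
- The arm moves only by the tool servo_tool, never from a script. Its argument "steps" is a list of rows, each an object with "translation": the shift along the tool's x, y, z in m, a list of three; "twist": the turn about the tool's x in rad. A call has 1 to 8 rows; each row is the pose to reach, as a shift and turn from the pose measured when the call began, along the tool's axes at that moment; what a row does not reach only later rows make up. A row lasts 1/10 s, in which the tool goes at most 50 mm and 8.59 degrees, less where a joint would pass 70% of its speed; a pose out of reach is approached as far as the arm can. A call with a gripper value outside its range is refused whole. "fingers" is the opening, from 0 (shut) to 1 (fully open), set as the call begins (left out, the last holds). The fingers move at their own pace and stop on an object; "grip_force" is the grip in N (left out, the last holds). Time passes only in rows, so rows that repeat a pose let the fingers close. It gives the time, the measured TCP pose, the force and the opening at its end, in the units of the state.
- get_obs(): the state, without advancing time (a new reading comes with each control period).
- get_image(name): name is "scene" or "top" or "wrist"; returns (picture, depth): 480x640x3 uint8, red, green, blue; 480x640 float32, m along the optical axis (not along the pixel's ray), 0 where there is no reading.
- camera_info(name): a dict with "fx", "fy", "cx", "cy" (pixels), "eye" and "attitude" of the camera in the world. Camera axes: x right, y up, looking along -z (the intrinsics and any distortion apply to the point x, -y, -z); pixel columns grow to the right and rows downward; lengths in m; the calibration is good to about 2 mm. A picture is of the moment at which its call begins: read the wrist's pose just before it. camera_info takes no time and is no camera call; for the wrist camera it gives the pose at the moment of the call.
- bot.finish_job(): hands the job in, once; it reports no verdict.
The state is a dict: "clock": time; "q": joint angles; "joint_velocities": joint speeds; "tau": joint torques, N m; "tool_pos": TCP position; "tcp_rot": TCP orientation; "wrist_force": force on the tool from outside, world axes, zero at the start; "wrist_torque": the same for the moment, N m; "finger_gap": finger opening in m.
Only numpy, scipy, OpenCV 4.12 (cv2) and the standard library are available. Lean on these libraries where they do the work, as an engineer would, in place of code of your own. Each camera call takes 0.05 s, during which the arm holds its last target.

## Working session

There is one attempt and no reset: what is moved stays moved. The work goes in short steps, Python scripts to look and compute and a tool call to move; the robot and the scene stay as the last step left them, time stands still between calls to the robot, and variables do not carry over. Pictures are saved under pics/ and viewed, and the job is handed in when it is done.

Besides the shell and the picture viewer there is one more tool, called after "Call:" in YAML: its name, and indented under it one key for each argument. servo_tool: Moves the arm, as the interface text tells. Its arguments: {"type":"object","properties":{"steps":{"type":"array"},"fingers":{"type":"number"},"grip_force":{"type":"number"}},"required":["steps"]}

```bash
mkdir -p pics
python3 - <<'E'
from bench import *
import cv2,numpy as np
o=get_obs();print(o)
for n in("scene","top","wrist"):
    im,d=get_image(n);cv2.imwrite(f"pics/{n}0.png",im[:,:,::-1]);np.save(f"pics/{n}0.npy",d);np.save(f"pics/{n}0im.npy",im)
    print(n,camera_info(n))
E
```

```text
{'clock': 0.0, 'q': array([ 1.09107705,  0.46945427, -0.04859753,  1.53371078,  0.02414893,
        1.14101538, -0.08229607]), 'joint_velocities': array([ 0.00038232,  0.00036207,  0.00262957,  0.0010009 ,  0.00079863,
       -0.0001257 ,  0.00023329]), 'tau': array([ 3.41641407e-04, -5.07974803e+01, -8.03937600e-02, -2.36154306e+01,
       -6.13272423e-02,  3.78313567e-02,  1.83385973e-04]), 'tool_pos': array([ 0.29383636, -0.60702268,  0.22948367]), 'tcp_rot': array([-1.51170448,  1.56879578,  2.08076612]), 'wrist_force': array([-0.34678216, -0.49356534, -0.11886467]), 'wrist_torque': array([ 0.01351141,  0.03870122, -0.03885393]), 'finger_gap': 0.08662931020225306}
scene {'fx': 534.200883868591, 'fy': 534.200883868591, 'cx': 314.79807967100936, 'cy': 245.28383317413383, 'eye': array([-0.09579006,  0.51848612,  0.66286174]), 'attitude': array([ 1.01375772,  0.02172131, -2.45701214])}
top {'fx': 541.4455204237497, 'fy': 541.4455204237497, 'cx': 308.0514758664858, 'cy': 239.59696533157077, 'eye': array([ 0.21016192, -0.13365434,  1.19191468]), 'attitude': array([ 2.17700820e-01,  1.09407230e-03, -1.47217141e+00])}
wrist {'fx': 335.99402376523364, 'fy': 335.99402376523364, 'cx': 318.67184674756373, 'cy': 240.43343764486048, 'eye': array([ 0.35997831, -0.57627389,  0.38357604]), 'attitude': array([-0.2692786 ,  0.00136035, -1.12042091])}
```

View pics/scene0.png

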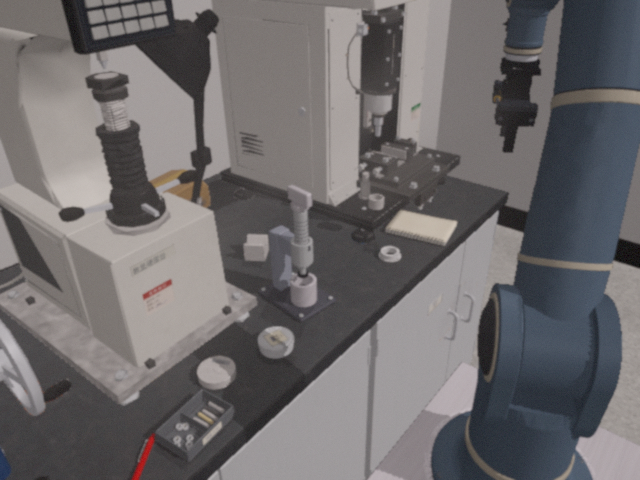

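View pics/top0.png

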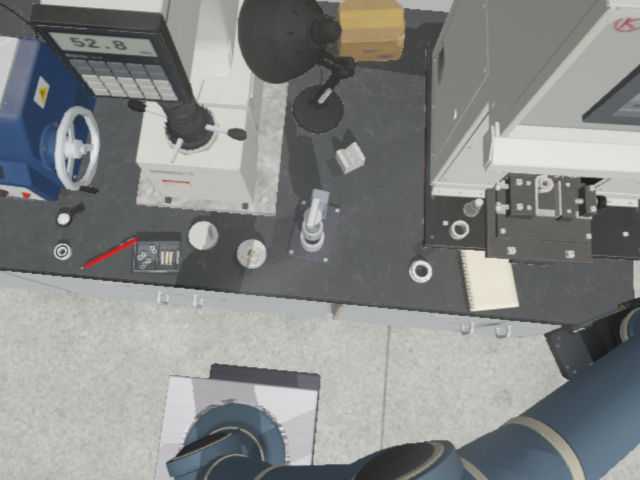

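View pics/wrist0.png

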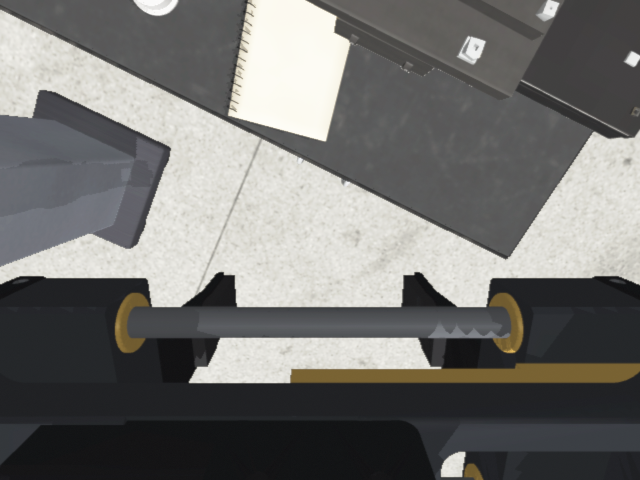

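The scene view shows the holder with the wing at about (300,196) and the well at (303,290). The top view has the wing at (318,200), the barrel at (313,235) and the plate around it. I'll get its pose from the depth data.

```bash
cat > h.py <<'E'
import numpy as np,cv2
from scipy.spatial.transform import Rotation as R
def cam(ci): return R.from_euler('xyz',ci['attitude']).as_matrix(),np.array(ci['eye'])
def cloud(ci,d):
    Rm,e=cam(ci);v,u=np.mgrid[0:480,0:640]
    p=np.stack([(u-ci['cx'])/ci['fx']*d,-(v-ci['cy'])/ci['fy']*d,-d],-1)
    return p@Rm.T+e
def proj(ci,P):
    Rm,e=cam(ci);q=(np.atleast_2d(P)-e)@Rm
    return np.stack([ci['cx']+ci['fx']*q[:,0]/-q[:,2],ci['cy']-ci['fy']*q[:,1]/-q[:,2]],-1)
def ray(ci,u,v,z):
    Rm,e=cam(ci);r=Rm@np.array([(u-ci['cx'])/ci['fx'],-(v-ci['cy'])/ci['fy'],-1]);return e+r*(z-e[2])/r[2]
E
python3 - <<'E'
from h import *
from bench import camera_info
for n,box in(("top",(270,180,360,270)),("scene",(250,170,350,330))):
    ci=camera_info(n);d=np.load(f"pics/{n}0.npy");im=np.load(f"pics/{n}0im.npy");P=cloud(ci,d)
    x0,y0,x1,y1=box
    c=im[y0:y1,x0:x1,::-1];cv2.imwrite(f"pics/{n}_crop.png",cv2.resize(c,None,fx=600/(y1-y0),fy=600/(y1-y0),interpolation=cv2.INTER_CUBIC))
    Q=P[y0:y1,x0:x1].reshape(-1,3);Q=Q[(d[y0:y1,x0:x1]>0).ravel()]
    for lo,hi in((-.01,.004),(.004,.012),(.05,.06),(.135,.15),(.2,.225),(.225,.26)):
        s=Q[(Q[:,2]>lo)&(Q[:,2]<hi)]
        print(n,lo,hi,len(s),s.mean(0).round(4) if len(s) else '',s.min(0).round(3) if len(s) else '',s.max(0).round(3) if len(s) else '')
    s=Q[Q[:,2]>.2]
    if len(s)>5:
        print('zmax',np.sort(s[:,2])[-40:].round(4))
E
```

```text
top -0.01 0.004 5181 [ 0.5108 -0.1215 -0.0008] [ 0.397 -0.226 -0.009] [ 0.625 -0.015  0.004]
top 0.004 0.012 1397 [ 0.4865 -0.1202  0.0072] [ 0.414 -0.223  0.004] [ 0.611 -0.021  0.012]
top 0.05 0.06 136 [ 0.4639 -0.1146  0.055 ] [ 0.444 -0.142  0.05 ] [ 0.573 -0.014  0.06 ]
top 0.135 0.15 372 [ 0.5037 -0.1227  0.1412] [ 0.447 -0.143  0.135] [ 0.55  -0.096  0.149]
top 0.2 0.225 111 [ 0.4701 -0.1169  0.2221] [ 0.455 -0.133  0.214] [ 0.485 -0.099  0.225]
top 0.225 0.26 251 [ 0.4682 -0.1161  0.2459] [ 0.443 -0.131  0.225] [ 0.496 -0.102  0.253]
zmax [0.2506 0.2506 0.2506 0.2507 0.2507 0.2508 0.2508 0.2508 0.2509 0.2509
 0.2509 0.251  0.251  0.2511 0.2511 0.2511 0.2512 0.2512 0.2512 0.2512
 0.2514 0.2515 0.2515 0.2515 0.2516 0.2517 0.2517 0.2517 0.2518 0.2518
 0.2519 0.252  0.2523 0.2524 0.2524 0.2527 0.2528 0.253  0.2531 0.2533]
scene -0.01 0.004 7281 [ 5.640e-01 -2.203e-01  4.000e-04] [ 0.348 -0.424 -0.004] [0.897 0.007 0.004]
scene 0.004 0.012 1269 [ 0.4951 -0.1124  0.0081] [ 0.418 -0.412  0.004] [ 0.89  -0.037  0.012]
scene 0.05 0.06 569 [ 0.5789 -0.2309  0.0552] [ 0.443 -0.356  0.05 ] [ 0.843 -0.089  0.06 ]
scene 0.135 0.15 792 [ 0.5502 -0.2164  0.1415] [ 0.446 -0.442  0.135] [ 0.725 -0.093  0.15 ]
scene 0.2 0.225 193 [ 0.4655 -0.107   0.2144] [ 0.452 -0.123  0.2  ] [ 0.494 -0.098  0.225]
scene 0.225 0.26 386 [ 0.4655 -0.1109  0.2405] [ 0.442 -0.123  0.225] [ 0.499 -0.096  0.252]
zmax [0.2503 0.2503 0.2504 0.2504 0.2504 0.2504 0.2504 0.2504 0.2505 0.2505
 0.2505 0.2505 0.2505 0.2505 0.2505 0.2505 0.2506 0.2506 0.2506 0.2507
 0.2507 0.2507 0.2507 0.2508 0.2508 0.2508 0.2508 0.2508 0.2509 0.251
 0.2511 0.2511 0.2511 0.2511 0.2512 0.2513 0.2514 0.2514 0.2517 0.2523]
```

```bash
ls pics
```

```text
scene0.npy
scene0.png
scene0im.npy
scene_crop.png
top0.npy
top0.png
top0im.npy
top_crop.png
wrist0.npy
wrist0.png
wrist0im.npy
```

View pics/top_crop.png

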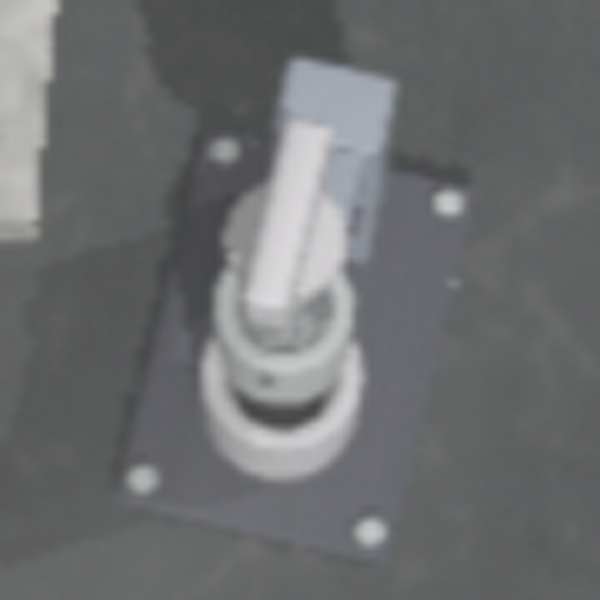

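View pics/scene_crop.png

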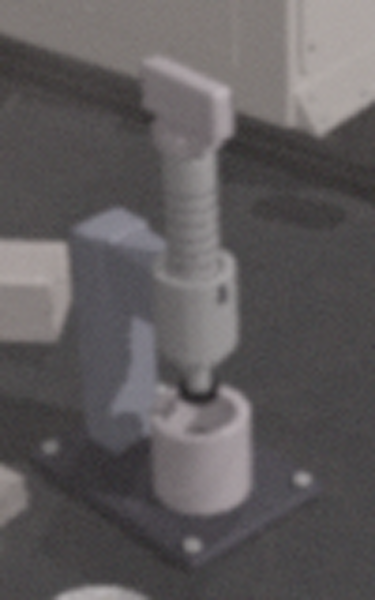

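Run:
```python
from h import *
from bench import camera_info
for n,box in(("top",(270,180,360,270)),("scene",(270,170,330,230))):
    ci=camera_info(n);d=np.load(f"pics/{n}0.npy");P=cloud(ci,d);x0,y0,x1,y1=box
    Q=P[y0:y1,x0:x1].reshape(-1,3)
    s=Q[(Q[:,2]>.2465)&(Q[:,2]<.26)]
    r=cv2.minAreaRect((s[:,:2]*1000).astype(np.float32));print(n,len(s),r,np.median(s[:,2]),s.mean(0).round(4))
    w,v=np.linalg.eigh(np.cov(s[:,:2].T));print('yaw',np.degrees(np.arctan2(v[1,1],v[0,1])), np.sqrt(w*12))
    s=Q[(Q[:,2]>.137)&(Q[:,2]<.1435)]
    # column
# plate bolts & column from top
ci=camera_info("top");
f=90/600
for z,pts in((.011,[(223,150),(449,203),(370,531),(143,479)]),(.141,[(287,58),(398,80),(384,153),(275,125)]),(.250,[(291,121),(332,126),(288,310),(248,305)])):
    a=np.array([ray(ci,270+u*f,180+v*f,z) for u,v in pts]);print(a.round(4),a.mean(0).round(4))
    e=a[:2]-a[[3,2]];print('yaw',np.degrees(np.arctan2(e[:,1],e[:,0])))
```

```text
top 184 ((470.3155822753906, -115.7987289428711), (12.792494773864746, 53.44123077392578), 81.8350830078125) 0.24903815460982204 [ 0.4707 -0.1159  0.2492]
yaw 171.77930168019415 [0.01246662 0.05377405]
scene 128 ((468.7431640625, -114.42353820800781), (13.604884147644043, 53.59661865234375), 82.62286376953125) 0.2498479652865167 [ 0.4678 -0.1131  0.2495]
yaw 172.46752783877494 [0.012606   0.05418904]
[[ 0.5547 -0.0878  0.011 ]
 [ 0.5436 -0.1659  0.011 ]
 [ 0.4285 -0.1496  0.011 ]
 [ 0.4386 -0.0727  0.011 ]] [ 0.4914 -0.119   0.011 ]
yaw [-7.41116687 -8.06463382]
[[ 0.5477 -0.1093  0.141 ]
 [ 0.544  -0.1436  0.141 ]
 [ 0.5206 -0.1414  0.141 ]
 [ 0.5262 -0.1077  0.141 ]] [ 0.5346 -0.1255  0.141 ]
yaw [-4.17777113 -5.23169451]
[[ 0.495  -0.1146  0.25  ]
 [ 0.4946 -0.1259  0.25  ]
 [ 0.4422 -0.1189  0.25  ]
 [ 0.4425 -0.1081  0.25  ]] [ 0.4686 -0.1169  0.25  ]
yaw [-7.11483524 -7.53591127]
```

Run:
```python
from h import *
from bench import *
o=get_obs();T=R.from_euler('xyz',o['tcp_rot']).as_matrix();print(T.round(4))
print('y ang',np.degrees(np.arctan2(T[1,1],T[0,1])))
for dest in ((.469,-.115,.32),(.469,-.115,.236)):
    print(T.T@(np.array(dest)-o['tool_pos']))
for n in("top","scene"):
    P=cloud(camera_info(n),np.load(f"pics/{n}0.npy")).reshape(-1,3)
    r=np.hypot(P[:,0]-.469,P[:,1]+.115)
    for a,b in((.15,.3),(.3,.5),(.5,1)):
        m=(P[:,2]>a)&(P[:,2]<b)&(r>.06);i=np.argsort(np.where(m,r,9))[:3];print(n,a,b,P[i].round(3),r[i].round(3))
    m=(P[:,2]>.05)&(P[:,1]<-.1)&(P[:,1]>-.7)&(P[:,0]<.6)&(P[:,0]>.25)&(r>.1)
    print(m.sum(),P[m].min(0) if m.any() else'',P[m].max(0) if m.any() else '')
```

```text
[[-7.000e-04  4.357e-01 -9.001e-01]
 [ 1.300e-03 -9.001e-01 -4.357e-01]
 [-1.000e+00 -1.400e-03  1.000e-04]]
y ang -64.16978090836336
[-0.08973758 -0.36685057 -0.37201946]
[-0.00573767 -0.36672919 -0.37202447]
top 0.15 0.3 [[0.534 0.025 0.154]
 [0.536 0.024 0.179]
 [0.535 0.024 0.157]] [0.154 0.154 0.154]
top 0.3 0.5 [[ 0.625 -0.065  0.458]
 [ 0.628 -0.074  0.463]
 [ 0.627 -0.07   0.455]] [0.164 0.164 0.164]
top 0.5 1 [[ 0.643 -0.111  0.501]
 [ 0.643 -0.11   0.502]
 [ 0.644 -0.106  0.506]] [0.174 0.175 0.175]
40559 [ 0.25001859 -0.69967767  0.0500385 ] [ 0.59999285 -0.33660454  0.81514257]
scene 0.15 0.3 [[0.536 0.024 0.157]
 [0.534 0.026 0.171]
 [0.535 0.026 0.183]] [0.154 0.155 0.155]
scene 0.3 0.5 [[ 0.628 -0.075  0.459]
 [ 0.625 -0.066  0.459]
 [ 0.628 -0.073  0.448]] [0.164 0.164 0.164]
scene 0.5 1 [[ 0.641 -0.105  0.506]
 [ 0.642 -0.104  0.509]
 [ 0.642 -0.106  0.504]] [0.172 0.173 0.173]
16052 [ 0.25006601 -0.69879531  0.05005517] [ 0.59999939 -0.33466745  0.53035269]
```

Call:
servo_tool:
  steps:
    - {"translation": [-0.03, -0.02, -0.02], "twist": 0.05}
    - {"translation": [-0.05, -0.05, -0.05], "twist": 0.12}
    - {"translation": [-0.05, -0.08, -0.08], "twist": 0.2}
    - {"translation": [-0.05, -0.113, -0.114], "twist": 0.28}
    - {"translation": [-0.05, -0.146, -0.148], "twist": 0.36}
    - {"translation": [-0.05, -0.179, -0.182], "twist": 0.44}
    - {"translation": [-0.05, -0.212, -0.216], "twist": 0.52}
    - {"translation": [-0.05, -0.245, -0.25], "twist": 0.586}
  fingers: 0.6

```text
clock: 0.95
tool_pos: [0.4124, -0.2758, 0.2801]
tcp_rot: [-0.916, 1.569, 2.087]
wrist_force: [-0.1, -0.3, -0.4]
finger_gap: 0.0525
```

```bash
cat > st.py <<'E'
from h import *
from bench import *
import sys
o=get_obs();T=R.from_euler('xyz',o['tcp_rot']).as_matrix()
print('t',o['clock'],'pos',o['tool_pos'].round(4),'yang',np.degrees(np.arctan2(T[1,1],T[0,1])).round(2),'xax',T[:,0].round(4),'q',o['q'].round(3),'F',o['wrist_force'].round(2),'M',o['wrist_torque'].round(3),'gap',round(o['finger_gap'],4))
if len(sys.argv)>3: print('shift',(T.T@(np.array(list(map(float,sys.argv[1:4])))-o['tool_pos'])).round(4))
E
python3 st.py .469 -.115 .28
```

```text
t 0.95 pos [ 0.4124 -0.2758  0.2801] yang -97.92 xax [-7.0e-04  1.2e-03 -1.0e+00] q [ 0.627  0.138 -0.136  1.875  0.02   1.13  -1.225] F [-0.12 -0.28 -0.42] M [-0.003 -0.026  0.015] gap 0.0525
shift [ 0.0002 -0.1671 -0.0339]
```

Call:
servo_tool:
  steps:
    - {"translation": [0, -0.04, -0.01], "twist": 0}
    - {"translation": [0, -0.08, -0.02], "twist": 0}
    - {"translation": [0, -0.12, -0.028], "twist": 0}
    - {"translation": [0, -0.15, -0.032], "twist": 0}
    - {"translation": [0, -0.167, -0.034], "twist": 0}
    - {"translation": [0, -0.167, -0.034], "twist": 0}

```text
clock: 1.55
tool_pos: [0.4695, -0.1122, 0.2801]
tcp_rot: [-1.104, 1.569, 1.905]
wrist_force: [-0.5, 0.1, -0.3]
finger_gap: 0.0522
```

```bash
python3 st.py .469 -.115 .236
python3 - <<'E'
from h import *
from bench import *
for n in("wrist","scene"):
    ci=camera_info(n);im,d=get_image(n);cv2.imwrite(f"pics/{n}1.png",im[:,:,::-1])
    if n=="wrist":
        P=cloud(ci,d).reshape(-1,3);r=np.hypot(P[:,0]-.469,P[:,1]+.115)
        s=P[(P[:,2]>.245)&(P[:,2]<.256)&(r<.032)]
        print(len(s));print(cv2.minAreaRect((s[:,:2]*1000).astype(np.float32)),s.mean(0),np.median(s[:,2]))
        print(proj(ci,[.469,-.115,.25]))
E
```

```text
t 1.55 pos [ 0.4695 -0.1122  0.2801] yang -97.6 xax [-7.0e-04  2.1e-03 -1.0e+00] q [ 0.404  0.124 -0.281  1.895  0.036  1.128 -1.593] F [-0.46  0.09 -0.32] M [0.035 0.017 0.061] gap 0.0522
shift [0.0441 0.0029 0.0001]
1768
((474.0747375488281, -117.56417846679688), (13.020735740661621, 50.048091888427734), 82.13531494140625) [ 0.47527842 -0.11763408  0.24926698] 0.24945235901902651
[[322.85936482 277.67608458]]
```

View pics/wrist1.png

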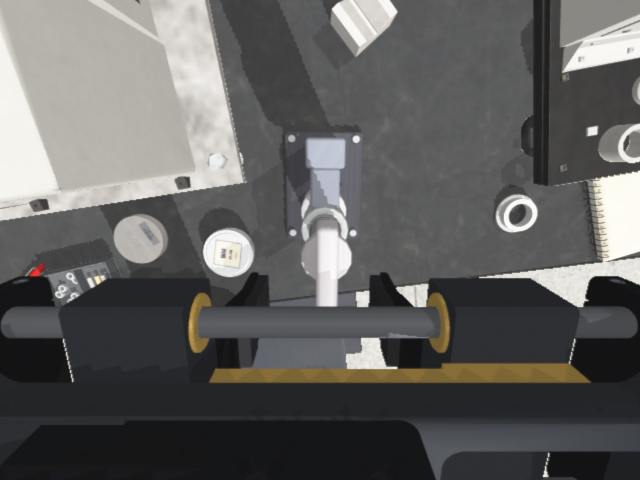

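View pics/scene1.png

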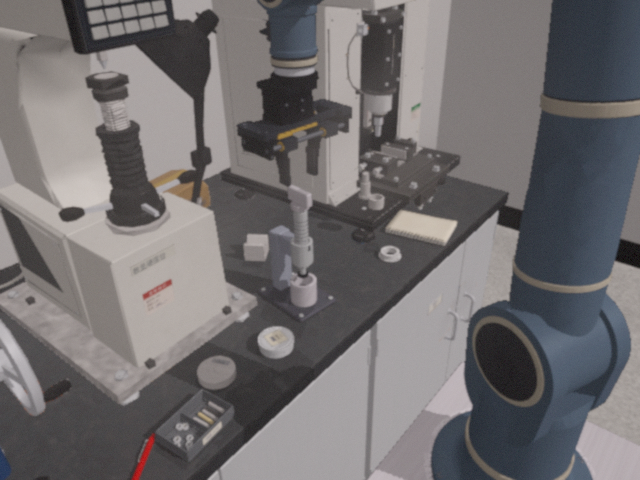

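```bash
python3 - <<'E'
from h import *
from bench import *
ci=camera_info("wrist");im,d=get_image("wrist");P=cloud(ci,d).reshape(-1,3)
r=np.hypot(P[:,0]-.472,P[:,1]+.117)
s=P[(P[:,2]>.2465)&(P[:,2]<.253)&(r<.05)]
u=np.array([np.cos(-.137),np.sin(-.137)]);a=s[:,:2]@u;b=s[:,:2]@[-u[1],u[0]]
print(len(s),np.percentile(a,[0,1,50,99,100]),np.percentile(b,[0,1,2,50,98,99,100]))
am=np.percentile(a,99.5)-.027;bm=(np.percentile(b,1)+np.percentile(b,99))/2
print(am*u+bm*np.array([-u[1],u[0]]))
# well/barrel: bolts
c=proj(ci,[[.471,-.1165,.25]]);print(c)
w,v=np.linalg.eigh(np.cov(s[:,:2].T));print(np.degrees(np.arctan2(v[1,1],v[0,1])))
# barrel top ring and well check
for z0,z1 in((.138,.148),(.052,.059)):
  q=P[(P[:,2]>z0)&(P[:,2]<z1)&(r<.04)];print(len(q),cv2.minEnclosingCircle((q[:,:2]*1000).astype(np.float32)))
E
python3 st.py .471 -.1165 .255
```

```text
1747 [0.46021098 0.46194195 0.48693058 0.51003494 0.51069184] [-0.0580407  -0.05793706 -0.05782991 -0.05140404 -0.04548747 -0.0453704
 -0.04526507]
[ 0.47181088 -0.11718784]
[[318.53302487 273.79275176]]
172.12186949939655
1269 ((484.2451477050781, -119.49241638183594), 28.34996795654297)
191 ((472.5206298828125, -117.0300064086914), 25.76409149169922)
t 1.7 pos [ 0.4686 -0.1165  0.28  ] yang -98.02 xax [-1.3e-03  6.0e-04 -1.0e+00] q [ 0.408  0.124 -0.276  1.895  0.037  1.129 -1.593] F [-0.44  0.66  0.4 ] M [ 0.007  0.042 -0.015] gap 0.0524
shift [ 0.025  -0.0003 -0.0024]
```

Call:
servo_tool:
  steps:
    - {"translation": [0.012, 0.0, -0.0015], "twist": 0}
    - {"translation": [0.025, 0.0002, -0.0024], "twist": 0}
    - {"translation": [0.037, 0.0003, -0.0024], "twist": 0}
    - {"translation": [0.044, 0.0003, -0.0024], "twist": 0}
    - {"translation": [0.044, 0.0003, -0.0024], "twist": 0}

```text
clock: 2.2
tool_pos: [0.4699, -0.1171, 0.2343]
tcp_rot: [-0.155, 1.566, 2.846]
wrist_force: [-0.2, -0.5, -0.2]
finger_gap: 0.052
```

```bash
python3 st.py .471 -.117 .236
```

```text
t 2.2 pos [ 0.4699 -0.1171  0.2343] yang -98.03 xax [-0.0045  0.0014 -1.    ] q [ 0.403  0.171 -0.277  1.952  0.053  1.03  -1.608] F [-0.17 -0.53 -0.21] M [-0.016  0.064 -0.003] gap 0.052
shift [-0.0017 -0.0002 -0.0011]
```

Call:
servo_tool:
  steps:
    - {"translation": [-0.0015, 0.0, -0.001], "twist": 0}
    - {"translation": [-0.0015, 0.0, -0.001], "twist": 0}
    - {"translation": [-0.0015, 0.0, -0.001], "twist": 0}
    - {"translation": [-0.0015, 0.0, -0.001], "twist": 0}
    - {"translation": [-0.0015, 0.0, -0.001], "twist": 0}
    - {"translation": [-0.0015, 0.0, -0.001], "twist": 0}
    - {"translation": [-0.0015, 0.0, -0.001], "twist": 0}
  fingers: 0
  grip_force: 15

```text
clock: 2.9
tool_pos: [0.471, -0.1171, 0.236]
tcp_rot: [-0.192, 1.566, 2.81]
wrist_force: [-1.1, 0.5, 0.4]
finger_gap: 0.0126
```

```bash
python3 st.py .471 -.117 .236
```

```text
t 2.9 pos [ 0.471  -0.1171  0.236 ] yang -98.02 xax [-0.0043  0.0015 -1.    ] q [ 0.403  0.171 -0.277  1.948  0.053  1.034 -1.608] F [-1.05  0.47  0.44] M [0.168 0.011 0.008] gap 0.0126
shift [-0.     -0.0001 -0.    ]
```

Call:
servo_tool:
  steps:
    - {"translation": [0, 0, 0], "twist": 0}
    - {"translation": [0, 0, 0], "twist": -0.08}
    - {"translation": [0, 0, 0], "twist": -0.16}
    - {"translation": [0, 0, 0], "twist": -0.24}
    - {"translation": [0, 0, 0], "twist": -0.32}
    - {"translation": [0, 0, 0], "twist": -0.4}
    - {"translation": [0, 0, 0], "twist": -0.4}
  fingers: 0
  grip_force: 55

```text
clock: 3.6
tool_pos: [0.471, -0.1171, 0.236]
tcp_rot: [-0.605, 1.566, 2.797]
wrist_force: [0.1, 0.7, 0.6]
finger_gap: 0.0127
```

```bash
python3 st.py .471 -.117 .236
```

```text
t 3.6 pos [ 0.471  -0.1171  0.236 ] yang -75.1 xax [-0.0041  0.0015 -1.    ] q [ 0.443  0.174 -0.323  1.946  0.063  1.035 -1.218] F [0.14 0.68 0.63] M [-0.009 -0.06   0.043] gap 0.0127
shift [-0.     -0.0001  0.    ]
```

Call:
servo_tool:
  steps:
    - {"translation": [0, 0, 0], "twist": -0.1}
    - {"translation": [0, 0, 0], "twist": -0.2}
    - {"translation": [0, 0, 0], "twist": -0.3}
    - {"translation": [0, 0, 0], "twist": -0.4}
    - {"translation": [0, 0, 0], "twist": -0.5}
    - {"translation": [0, 0, 0], "twist": -0.6}
    - {"translation": [0, 0, 0], "twist": -0.6}
    - {"translation": [0, 0, 0], "twist": -0.6}

```text
clock: 4.4
tool_pos: [0.4711, -0.1172, 0.236]
tcp_rot: [-1.172, 1.567, 2.826]
wrist_force: [1.0, 0.3, -1.8]
finger_gap: 0.0124
```

```bash
python3 st.py .471 -.117 .236
python3 - <<'E'
from h import *
from bench import *
im,d=get_image("scene");cv2.imwrite("pics/scene2.png",cv2.resize(im[150:330,230:380,::-1],None,fx=3,fy=3,interpolation=cv2.INTER_CUBIC))
E
```

```text
t 4.4 pos [ 0.4711 -0.1172  0.236 ] yang -40.9 xax [-0.0038  0.0012 -1.    ] q [ 0.504  0.181 -0.392  1.943  0.079  1.037 -0.636] F [ 0.96  0.3  -1.82] M [-0.25  -0.246 -0.011] gap 0.0124
shift [-0.     -0.0002 -0.0001]
```

View pics/scene2.png

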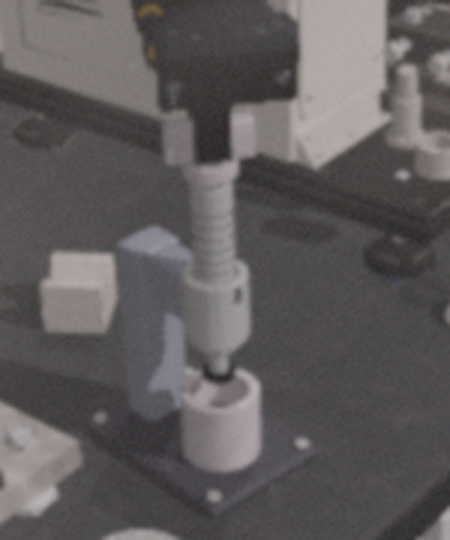

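Call:
servo_tool:
  steps:
    - {"translation": [0.002, 0, 0], "twist": 0}
    - {"translation": [0.005, 0, 0], "twist": 0}
    - {"translation": [0.008, 0, 0], "twist": 0}
    - {"translation": [0.008, 0, 0], "twist": 0}

```text
clock: 4.85
tool_pos: [0.4712, -0.1172, 0.2278]
tcp_rot: [-1.184, 1.567, 2.815]
wrist_force: [-0.2, -0.3, 3.5]
finger_gap: 0.0127
```

Call:
servo_tool:
  steps:
    - {"translation": [0.002, 0, 0], "twist": 0}
    - {"translation": [0.004, 0, 0], "twist": 0}
    - {"translation": [0.004, 0, 0], "twist": 0}

```text
clock: 5.15
tool_pos: [0.4712, -0.1172, 0.2235]
tcp_rot: [-1.214, 1.567, 2.785]
wrist_force: [-0.4, -0.3, 3.5]
finger_gap: 0.0128
```

Call:
servo_tool:
  steps:
    - {"translation": [0.002, 0, 0], "twist": 0}
    - {"translation": [0.002, 0, 0], "twist": 0}

```text
clock: 5.35
tool_pos: [0.4712, -0.1172, 0.2213]
tcp_rot: [-1.219, 1.567, 2.78]
wrist_force: [-0.5, 0.8, 3.7]
finger_gap: 0.0129
```

```bash
python3 st.py .471 -.117 .222
```

```text
t 5.35 pos [ 0.4712 -0.1172  0.2213] yang -40.89 xax [-0.0035  0.0013 -1.    ] q [ 0.501  0.196 -0.391  1.961  0.087  1.004 -0.644] F [-0.49  0.76  3.74] M [-0.228  0.087 -0.028] gap 0.0129
shift [-0.0007 -0.0003 -0.    ]
```

Call:
servo_tool:
  steps:
    - {"translation": [0.001, 0, 0], "twist": 0}
    - {"translation": [0.001, 0, 0], "twist": 0}

```text
clock: 5.55
tool_pos: [0.4712, -0.1172, 0.2201]
tcp_rot: [-1.226, 1.567, 2.773]
wrist_force: [-1.2, 0.2, 4.2]
finger_gap: 0.0124
```

Call:
servo_tool:
  steps:
    - {"translation": [0.001, 0, 0], "twist": 0}
    - {"translation": [0.001, 0, 0], "twist": 0}

```text
clock: 5.75
tool_pos: [0.4712, -0.1172, 0.2191]
tcp_rot: [-1.235, 1.567, 2.764]
wrist_force: [0.2, 0.0, 3.4]
finger_gap: 0.0123
```

Call:
servo_tool:
  steps:
    - {"translation": [0.001, 0, 0], "twist": 0}
    - {"translation": [0.001, 0, 0], "twist": 0}

```text
clock: 5.95
tool_pos: [0.4712, -0.1172, 0.2179]
tcp_rot: [-1.243, 1.567, 2.756]
wrist_force: [-0.9, -0.3, 2.8]
finger_gap: 0.0126
```

Call:
servo_tool:
  steps:
    - {"translation": [0.001, 0, 0], "twist": 0}
    - {"translation": [0.001, 0, 0], "twist": 0}

```text
clock: 6.15
tool_pos: [0.4712, -0.1172, 0.2168]
tcp_rot: [-1.257, 1.567, 2.741]
wrist_force: [-0.5, 0.0, 3.7]
finger_gap: 0.0121
```

Call:
servo_tool:
  steps:
    - {"translation": [0.001, 0, 0], "twist": 0}
    - {"translation": [0.001, 0, 0], "twist": 0}

```text
clock: 6.35
tool_pos: [0.4712, -0.1172, 0.2157]
tcp_rot: [-1.264, 1.567, 2.735]
wrist_force: [0.1, 1.2, 3.3]
finger_gap: 0.0126
```

Call:
servo_tool:
  steps:
    - {"translation": [0.001, 0, 0], "twist": 0}
    - {"translation": [0.001, 0, 0], "twist": 0}

```text
clock: 6.55
tool_pos: [0.4712, -0.1172, 0.2145]
tcp_rot: [-1.259, 1.567, 2.74]
wrist_force: [-0.4, 0.8, 3.8]
finger_gap: 0.0125
```

Call:
servo_tool:
  steps:
    - {"translation": [0.001, 0, 0], "twist": 0}
    - {"translation": [0.001, 0, 0], "twist": 0}

```text
clock: 6.75
tool_pos: [0.4712, -0.1172, 0.2134]
tcp_rot: [-1.274, 1.567, 2.724]
wrist_force: [-0.6, -0.2, 4.2]
finger_gap: 0.0124
```

Call:
servo_tool:
  steps:
    - {"translation": [0.001, 0, 0], "twist": 0}
    - {"translation": [0.001, 0, 0], "twist": 0}

```text
clock: 6.95
tool_pos: [0.4712, -0.1172, 0.2123]
tcp_rot: [-1.279, 1.567, 2.72]
wrist_force: [-0.4, 0.3, 4.2]
finger_gap: 0.0128
```

Call:
servo_tool:
  steps:
    - {"translation": [0.001, 0, 0], "twist": 0}
    - {"translation": [0.001, 0, 0], "twist": 0}

```text
clock: 7.15
tool_pos: [0.4712, -0.1172, 0.2111]
tcp_rot: [-1.291, 1.567, 2.708]
wrist_force: [-0.4, 0.1, 3.9]
finger_gap: 0.0122
```

Call:
servo_tool:
  steps:
    - {"translation": [0.001, 0, 0], "twist": 0}
    - {"translation": [0.001, 0, 0], "twist": 0}

```text
clock: 7.35
tool_pos: [0.4712, -0.1172, 0.21]
tcp_rot: [-1.298, 1.567, 2.701]
wrist_force: [0.0, -0.6, 4.5]
finger_gap: 0.0128
```

Call:
servo_tool:
  steps:
    - {"translation": [0.001, 0, 0], "twist": 0}
    - {"translation": [0.001, 0, 0], "twist": 0}

```text
clock: 7.55
tool_pos: [0.4712, -0.1172, 0.2089]
tcp_rot: [-1.311, 1.567, 2.688]
wrist_force: [-0.7, -0.1, 4.7]
finger_gap: 0.0126
```

Call:
servo_tool:
  steps:
    - {"translation": [0.001, 0, 0], "twist": 0}
    - {"translation": [0.001, 0, 0], "twist": 0}

```text
clock: 7.75
tool_pos: [0.4712, -0.1172, 0.2078]
tcp_rot: [-1.314, 1.567, 2.685]
wrist_force: [-1.0, -0.4, 4.2]
finger_gap: 0.0123
```

Call:
servo_tool:
  steps:
    - {"translation": [0.001, 0, 0], "twist": 0}
    - {"translation": [0.001, 0, 0], "twist": 0}

```text
clock: 7.95
tool_pos: [0.4712, -0.1172, 0.2067]
tcp_rot: [-1.31, 1.567, 2.689]
wrist_force: [-1.9, -0.4, 4.4]
finger_gap: 0.0123
```

Call:
servo_tool:
  steps:
    - {"translation": [0.001, 0, 0], "twist": 0}
    - {"translation": [0.001, 0, 0], "twist": 0}

```text
clock: 8.15
tool_pos: [0.4712, -0.1172, 0.2056]
tcp_rot: [-1.316, 1.567, 2.683]
wrist_force: [-0.4, -0.0, 4.3]
finger_gap: 0.0128
```

Call:
servo_tool:
  steps:
    - {"translation": [0.001, 0, 0], "twist": 0}
    - {"translation": [0.001, 0, 0], "twist": 0}

```text
clock: 8.35
tool_pos: [0.4712, -0.1172, 0.2045]
tcp_rot: [-1.321, 1.567, 2.678]
wrist_force: [-0.9, 0.5, 4.5]
finger_gap: 0.0126
```

Call:
servo_tool:
  steps:
    - {"translation": [0.001, 0, 0], "twist": 0}
    - {"translation": [0.001, 0, 0], "twist": 0}

```text
clock: 8.55
tool_pos: [0.4712, -0.1172, 0.2035]
tcp_rot: [-1.328, 1.567, 2.671]
wrist_force: [-1.1, 0.6, 4.7]
finger_gap: 0.0129
```

Call:
servo_tool:
  steps:
    - {"translation": [0.001, 0, 0], "twist": 0}
    - {"translation": [0.001, 0, 0], "twist": 0}

```text
clock: 8.75
tool_pos: [0.4713, -0.1172, 0.2026]
tcp_rot: [-1.319, 1.567, 2.68]
wrist_force: [-0.5, 0.3, 6.2]
finger_gap: 0.0124
```

Call:
servo_tool:
  steps:
    - {"translation": [0.001, 0, 0], "twist": 0}
    - {"translation": [0.001, 0, 0], "twist": 0}

```text
clock: 8.95
tool_pos: [0.4713, -0.1172, 0.2019]
tcp_rot: [-1.292, 1.567, 2.707]
wrist_force: [-0.5, -0.0, 6.6]
finger_gap: 0.0125
```

Call:
servo_tool:
  steps:
    - {"translation": [0.001, 0, 0], "twist": 0}
    - {"translation": [0.001, 0, 0], "twist": 0}

```text
clock: 9.15
tool_pos: [0.4713, -0.1172, 0.2013]
tcp_rot: [-1.256, 1.567, 2.743]
wrist_force: [-0.7, 0.6, 6.8]
finger_gap: 0.0125
```

Call:
servo_tool:
  steps:
    - {"translation": [0.0008, 0, 0], "twist": 0}
    - {"translation": [0.0008, 0, 0], "twist": 0}

```text
clock: 9.35
tool_pos: [0.4713, -0.1172, 0.2009]
tcp_rot: [-1.203, 1.567, 2.796]
wrist_force: [-1.6, 1.2, 8.2]
finger_gap: 0.0126
```

Call:
servo_tool:
  steps:
    - {"translation": [0.0008, 0, 0], "twist": 0}
    - {"translation": [0.0008, 0, 0], "twist": 0}

```text
clock: 9.55
tool_pos: [0.4713, -0.1172, 0.2007]
tcp_rot: [-1.149, 1.567, 2.85]
wrist_force: [-1.0, 1.1, 7.8]
finger_gap: 0.0125
```

Call:
servo_tool:
  steps:
    - {"translation": [0.0002, 0, 0], "twist": 0}
    - {"translation": [0.0002, 0, 0], "twist": 0}

```text
clock: 9.75
tool_pos: [0.4713, -0.1172, 0.2009]
tcp_rot: [-1.095, 1.567, 2.903]
wrist_force: [-1.3, 0.9, 7.5]
finger_gap: 0.0129
```

Call:
servo_tool:
  steps:
    - {"translation": [0.0016, 0, 0], "twist": 0}
    - {"translation": [0.0016, 0, 0], "twist": 0}
    - {"translation": [0.0016, 0, 0], "twist": 0}

```text
clock: 10.05
tool_pos: [0.4713, -0.1172, 0.1999]
tcp_rot: [-1.04, 1.567, 2.959]
wrist_force: [-2.5, -0.4, 9.7]
finger_gap: 0.0127
```

Call:
servo_tool:
  steps:
    - {"translation": [0.001, 0, 0], "twist": 0}
    - {"translation": [0.001, 0, 0], "twist": 0}

```text
clock: 10.25
tool_pos: [0.4713, -0.1172, 0.1996]
tcp_rot: [-0.97, 1.567, 3.028]
wrist_force: [-1.9, 0.6, 8.5]
finger_gap: 0.0123
```

Call:
servo_tool:
  steps:
    - {"translation": [0.001, 0, 0], "twist": 0}
    - {"translation": [0.001, 0, 0], "twist": 0}

```text
clock: 10.45
tool_pos: [0.4713, -0.1172, 0.1993]
tcp_rot: [-0.893, 1.567, 3.105]
wrist_force: [-2.2, 1.4, 9.8]
finger_gap: 0.0122
```

```bash
python3 st.py .471 -.117 .2
```

```text
t 10.45 pos [ 0.4713 -0.1172  0.1993] yang -40.91 xax [-3.3e-03  1.0e-04 -1.0e+00] q [ 0.495  0.221 -0.389  1.987  0.103  0.955 -0.66 ] F [-2.21  1.37  9.81] M [-0.112  0.455 -0.02 ] gap 0.0122
shift [-0.0007 -0.0004  0.0001]
```

Call:
servo_tool:
  steps:
    - {"translation": [0.0002, 0, 0], "twist": 0}
    - {"translation": [0.0002, 0, 0], "twist": 0}
    - {"translation": [0.0002, 0, 0], "twist": 0}

```text
clock: 10.75
tool_pos: [0.4714, -0.1172, 0.1998]
tcp_rot: [-0.834, 1.567, -3.118]
wrist_force: [-2.9, 0.3, 9.4]
finger_gap: 0.0127
```

Call:
servo_tool:
  steps:
    - {"translation": [0.0006, 0, 0], "twist": 0}
    - {"translation": [0.0006, 0, 0], "twist": 0}
    - {"translation": [0.0006, 0, 0], "twist": 0}

```text
clock: 11.05
tool_pos: [0.4713, -0.1172, 0.1998]
tcp_rot: [-0.773, 1.567, -3.058]
wrist_force: [-2.1, 1.8, 9.2]
finger_gap: 0.0128
```

Call:
servo_tool:
  steps:
    - {"translation": [0.0004, 0, 0], "twist": 0.1}
    - {"translation": [0.0004, 0, 0], "twist": 0.2}
    - {"translation": [0.0004, 0, 0], "twist": 0.3}
    - {"translation": [0.0004, 0, 0], "twist": 0.4}
    - {"translation": [0.0004, 0, 0], "twist": 0.45}
    - {"translation": [0.0004, 0, 0], "twist": 0.45}

```text
clock: 11.65
tool_pos: [0.4713, -0.1171, 0.2]
tcp_rot: [-0.31, 1.567, -3.046]
wrist_force: [-2.4, -0.2, 9.1]
finger_gap: 0.0127
```

```bash
python3 st.py .471 -.117 .2
```

```text
t 11.65 pos [ 0.4713 -0.1171  0.2   ] yang -66.75 xax [-3.5e-03 -3.0e-04 -1.0e+00] q [ 0.437  0.214 -0.323  1.99   0.084  0.954 -1.093] F [-2.38 -0.18  9.06] M [ 0.026  0.419 -0.049] gap 0.0127
shift [ 0.     -0.0002  0.0002]
```

Call:
servo_tool:
  steps:
    - {"translation": [0.0006, 0, 0], "twist": 0.1}
    - {"translation": [0.0006, 0, 0], "twist": 0.2}
    - {"translation": [0.0006, 0, 0], "twist": 0.3}
    - {"translation": [0.0006, 0, 0], "twist": 0.4}
    - {"translation": [0.0006, 0, 0], "twist": 0.5}
    - {"translation": [0.0006, 0, 0], "twist": 0.56}
    - {"translation": [0.0006, 0, 0], "twist": 0.56}
    - {"translation": [0.0006, 0, 0], "twist": 0.56}

```text
clock: 12.45
tool_pos: [0.4711, -0.1168, 0.2]
tcp_rot: [0.296, 1.567, -2.998]
wrist_force: [-2.1, 0.1, 9.2]
finger_gap: 0.0126
```

```bash
python3 st.py .471 -.117 .2
```

```text
t 12.45 pos [ 0.4711 -0.1168  0.2   ] yang -98.72 xax [-4.e-03 -6.e-04 -1.e+00] q [ 0.368  0.207 -0.244  1.993  0.063  0.951 -1.63 ] F [-2.1   0.09  9.23] M [0.162 0.532 0.505] gap 0.0126
shift [0.     0.0002 0.0001]
```

Call:
servo_tool:
  steps:
    - {"translation": [0.0003, 0, 0], "twist": 0.03}
    - {"translation": [0.0003, 0, 0], "twist": 0.03}

```text
clock: 12.65
tool_pos: [0.4711, -0.1168, 0.2001]
tcp_rot: [0.568, 1.566, -2.752]
wrist_force: [-1.1, -1.0, 6.7]
finger_gap: 0.0128
```

```bash
python3 st.py .471 -.117 .2
```

```text
t 12.65 pos [ 0.4711 -0.1168  0.2001] yang -100.23 xax [-0.0042 -0.0017 -1.    ] q [ 0.364  0.207 -0.241  1.994  0.063  0.952 -1.657] F [-1.1  -1.02  6.66] M [-0.004  0.347  0.932] gap 0.0128
shift [0.0001 0.0002 0.0001]
```

Call:
servo_tool:
  steps:
    - {"translation": [-0.0003, 0, 0], "twist": -0.03}
    - {"translation": [-0.0004, 0, 0], "twist": -0.03}

```text
clock: 12.85
tool_pos: [0.471, -0.1167, 0.2001]
tcp_rot: [0.507, 1.566, -2.782]
wrist_force: [0.3, -0.1, 0.4]
finger_gap: 0.0128
```

```bash
python3 st.py .471 -.117 .2
```

```text
t 12.85 pos [ 0.471  -0.1167  0.2001] yang -98.47 xax [-0.0045 -0.0017 -1.    ] q [ 0.368  0.207 -0.245  1.993  0.064  0.952 -1.628] F [ 0.32 -0.05  0.43] M [-0.022 -0.114  0.351] gap 0.0128
shift [ 0.0001  0.0003 -0.    ]
```

Force is near zero, so the lock holds the plunger at z = 0.2001. Opening the fingers now.

Call:
servo_tool:
  steps:
    - {"translation": [0, 0, 0], "twist": 0}
    - {"translation": [0, 0, 0], "twist": 0}
    - {"translation": [0, 0, 0], "twist": 0}
    - {"translation": [0, 0, 0], "twist": 0}
    - {"translation": [0, 0, 0], "twist": 0}
    - {"translation": [0, 0, 0], "twist": 0}
    - {"translation": [0, 0, 0], "twist": 0}
  fingers: 0.6

```text
clock: 13.55
tool_pos: [0.471, -0.1167, 0.2001]
tcp_rot: [0.511, 1.566, -2.779]
wrist_force: [0.1, 0.5, -0.8]
finger_gap: 0.051
```

Call:
servo_tool:
  steps:
    - {"translation": [-0.015, 0, 0], "twist": 0}
    - {"translation": [-0.035, 0, 0], "twist": 0}
    - {"translation": [-0.055, 0, 0], "twist": 0}
    - {"translation": [-0.07, 0, 0], "twist": 0}
    - {"translation": [-0.07, 0.03, 0], "twist": 0}
    - {"translation": [-0.07, 0.07, 0], "twist": 0}
    - {"translation": [-0.07, 0.11, 0], "twist": 0}
    - {"translation": [-0.07, 0.15, 0], "twist": 0}

```text
clock: 14.35
tool_pos: [0.4489, -0.2663, 0.2707]
tcp_rot: [0.602, 1.566, -2.687]
wrist_force: [0.1, -0.2, 0.2]
finger_gap: 0.0524
```

```bash
python3 st.py
python3 - <<'E'
from h import *
from bench import *
for n,box in(("top",(270,180,360,270)),("scene",(270,170,330,240))):
    ci=camera_info(n);im,d=get_image(n);P=cloud(ci,d);x0,y0,x1,y1=box
    cv2.imwrite(f"pics/{n}3.png",im[:,:,::-1])
    Q=P[y0:y1,x0:x1].reshape(-1,3)
    r=np.hypot(Q[:,0]-.471,Q[:,1]+.117)
    s=Q[(Q[:,2]>.2105)&(Q[:,2]<.225)&(r<.035)]
    print(n,len(s),np.median(s[:,2]),cv2.minAreaRect((s[:,:2]*1000).astype(np.float32)))
    w,v=np.linalg.eigh(np.cov(s[:,:2].T));print('yaw',np.degrees(np.arctan2(v[1,1],v[0,1])))
E
```

```text
t 14.35 pos [ 0.4489 -0.2663  0.2707] yang -98.45 xax [-0.004 -0.002 -1.   ] q [ 0.563  0.19  -0.129  1.835  0.031  1.121 -1.295] F [ 0.1  -0.24  0.23] M [ 0.051 -0.041 -0.003] gap 0.0524
top 173 0.21325733730753182 ((470.6391906738281, -115.89215850830078), (12.750386238098145, 53.697792053222656), 82.1239013671875)
yaw 172.03731402545975
scene 131 0.21377248511008623 ((469.2839050292969, -115.10142517089844), (14.595924377441406, 53.857627868652344), 80.71033477783203)
yaw 172.66520623175097
```

View pics/scene3.png

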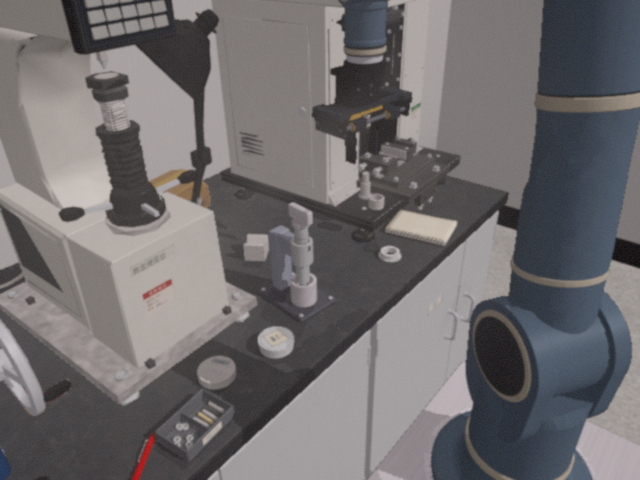

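View pics/top3.png

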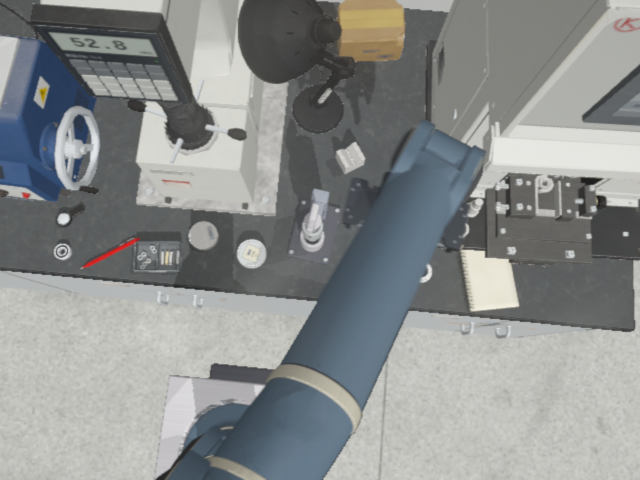

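The wing, at (300,215) in the scene view, stays down about 36 mm and is back at its locked yaw. The bystanders haven't moved, and the gripper is clear.

```bash
python3 -c "
from bench import bot
print(bot.finish_job())"
```

```text
the job is handed in; nothing more can be done
None
```

The specimen is secured and the job is handed in, at about 14.5 s of robot time.

**What I did:**
- I gripped the wing and twisted it anticlockwise by about 1.0 rad, just short of the 1.05 stop and well past the 0.5 at which it slides freely.
- I slid the plunger down until the foot touched the specimen, at about 32 mm of slide. I then pressed about 4 mm further into the foot spring, which read roughly 4 to 4.5 N above the lifting spring.
- I twisted it back clockwise against the locked stop, where the torque rose to about 0.9 N m. Then I let go and backed away.

**Last checks:**
- **Position:** with the gripper away, both cameras show the wing top at about 213.5 mm, or 36 mm down. That agrees with the 200.1 mm tool height when it locked, so the plunger did not spring back.
- **Lock:** the wing yaw is about -7.3 to -8°, the same as when it started locked.
- **Bystanders:** the ones I could see had not moved. In the top view the arm partly hides the ring sleeve, but the scene view shows it in place.

**Caveats:**
- The press briefly reached about 5 N before I eased it back to about 4 N.
- The force readings have about 0.5 N of noise, so the locked press is only known to that accuracy.

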